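# Hang the job card on the press rail and hold the clip open over it

### The arm

A 7-joint arm with a two-finger parallel gripper is mounted at the origin on the work surface. World frame = base frame: x ahead of the robot, y to its left, z up, the work surface at z = 0. Lengths are in m, angles in rad, forces in N, time in s.
With the tool pointing down it reaches from about 0.35 to 0.9 m from the base axis. Payload 7.2 kg.
Tool frame: the origin (TCP) lies between the finger pads; the fingertips stand 8 mm ahead of it and the grasp point (between the pads) lies 11 mm behind it; z points along the fingers, y is the direction in which the jaws open and shut (so a half turn about z gives the same grasp; the last joint's range is limited). The gripper opens to 85 mm and grips with 20 to 120 N. Pads are 22 mm wide; open, the fingers measure 114 mm over their backs; the gripper's body (76 mm by 85 mm) begins 54 mm behind the grasp point. The pads swing forward as they close: fully open they stand 13 mm farther back than shut.
Start: joints at [1.226, 0.411, -0.013, 1.596, 0.006, 1.134, -0.082], TCP at [0.171, -0.601, 0.239] pointing down, gripper open.
Joint ranges: [-2.95, 2.95], [-0.29, 1.99], [-1.47, 1.44], [0.14, 2.54], [-1.03, 4.17], [0.13, 1.85], [-2.86, 2.86]. Speed limits (rad/s): [2.39, 2.39, 3.01, 3.01, 3.14, 3.14, 3.14].

### API

Orientations are given as a unit quaternion [w, x, y, z].
In Python, from cell import sensors, vision, bot gives the robot as it stands.
- The arm moves only by the tool arm_command, never from a script. Its argument "targets" is a list of rows, each a list of 7 numbers: the closure, from -1 (fully open) to 1 (shut), then the shift along the tool's x, y, z each as a share of 120 mm, from -1 to 1, then the turn, a rotation vector about the tool's x, y, z each as a share of 0.12 rad, from -1 to 1. In form: [[claw, dx, dy, dz, ax, ay, az], ...]. A call has 1 to 8 rows; each row shifts and turns the commanded pose from where the row before left it, along the tool's axes as they then stand; what a row does not reach is not made up. A row lasts 1/8 s, in which the tool goes at most 62.5 mm and 10.7 degrees, less where a joint would pass 70% of its speed; a pose out of reach is approached as far as the arm can. A call with a number of a shift or a turn outside -1 to 1 is refused whole. A call with a gripper value outside its range is refused whole. The fingers move at their own pace and stop on an object; "squeeze" is the grip in N (left out, the last holds). Time passes only in rows, so rows that do not move let the fingers close. It gives the time, the measured TCP pose, the force and the opening at its end, in the units of the state.
- sensors.read_state(): the state, without advancing time (a new reading comes with each control period).
- vision.capture(name): name is "scene" or "side" or "wrist"; returns a dict with "frame" (400x640x3 uint8, red, green, blue), "range_z" (400x640 float32, m along the optical axis (not along the pixel's ray), 0 where there is no reading), "fx", "fy", "cx", "cy" (pixels), "dist_coeffs" ([k1, k2, p1, p2, k3] as OpenCV has them; the pictures are not rectified), "R" (3x3) and "t" (3): a world point X has camera coordinates R X + t; the wrist camera has in their place "T_tool_cam" (4x4, takes a point from camera to tool coordinates, whose origin is the TCP and whose axes are the flange's). Camera axes: x right, y down, z forward; pixel columns grow to the right and rows downward; lengths in m; the calibration is good to about 2 mm. A picture is of the moment at which its call begins: read the wrist's pose just before it.
- bot.sign_off(): hands the job in, once; it reports no verdict.
The state is a dict: "t": time; "q": joint angles; "dq": joint speeds; "effort": joint torques, N m; "tool_pos": TCP position; "tcp_rot": TCP orientation; "ft_force": force on the tool from outside, world axes, zero at the start; "wrist_torque": the same for the moment, N m; "finger_gap": finger opening in m.
Only numpy, scipy, OpenCV 4.12 (cv2) and the standard library are available. Lean on these libraries where they do the work, as an engineer would, in place of code of your own. Each camera call takes 0.05 s, during which the arm holds its last target.

### The job

Hang the job card over the square bar of the rail so that it sits upright and flat down on the bar, and let go of it. Then take the spring clip off its stand by squeezing its two handles, and finish holding it squeezed wide open around the top edge of the hanging card, the edge well between the jaws and no part of the clip touching the card, so that I can slip the ticket in: do not let go of the clip. Leave the can, the muffler and the moulding where they are.

Things in the scene. Friction and masses are not known exactly. Their poses are not given: they have to be found in the camera images.
- card: Loose job card, 130 mm tall, 0.11 to 0.23 kg, the same front and back: a stiff white card with a green stripe (8 mm thick along x, 110 mm wide along y, 80 to 130 mm above the origin) on a blue saddle foot with two splayed legs, on which it stands on the bench at first. Origin: underside, midway between the feet; z up.
- card_edge (a point): Middle of the white card's top edge, 130 mm above the card's origin; x across its 8 mm thickness, y along the edge.
- card_seat (a point): Middle of the underside of the saddle's bridge, 74 mm above the card's origin; it rests on the bar when the card hangs. Bridge: 32 mm (x) by 100 mm (y), 6 mm thick. The legs, 5 mm thick, leave 21 mm between them under the bridge and about 55 mm at the bottom (68 mm over their outsides).
- rail: Fixed rail: a square aluminium bar, 16 mm by 16 mm, running along its y between two posts, on a dark base plate 70 x 300 x 12 mm. Free bar length between the posts 254 mm; posts 22 mm (x) by 16 mm (y), level with the bar's top. Origin: underside of the base, in the middle; z up.
- rail_top (a point): Middle of the bar's flat top face, 140 mm above the bench; x across the bar, y along it.
- stand: Fixed clip stand: dark base 85 x 100 x 12 mm with an upright aluminium plate, 8 mm thick (x), 64 mm wide (y), its top edge 75 mm above the bench. Origin: underside of the base, in the middle.
- clip: Orange spring clip, 90 g, parked upright: jaws pinch the stand's plate, hub rests on its top edge. Two levers 26 mm wide (y), 4 mm thick, on a steel hub (18 mm diameter, 36 mm long, along y). Origin: middle of the hub. x: opening direction; z: up to the handles, which end 45 mm above the origin; jaws reach 42 mm below. Parked, the handles measure 47 mm across, 33 mm up, 52 mm at the top.
- clip_mouth (a point): Point midway between the jaws, 38 mm below the clip's origin, 4 mm above the jaw tips.
- jaw (a joint): Angle of each clip lever (rad), both move equally: about 0 parked (tips 8 mm apart); 0.13 = tips 20 mm apart; 0.205 = stop, levers parallel, 26 mm between the jaws, 34 mm over the handles. Squeezing the handles opens the jaws against the spring: 33 mm above the origin it takes 7 N a side to start, 12 N to reach the stop, which bears a firm grip.
- can: Bystander: loose spray can, 56 mm diameter, 120 mm tall, green label. Origin at the centre of its underside.
- muffler: Bystander: loose brass and copper-coloured air muffler, 32 mm diameter, 44 mm tall. Origin at the centre of its underside.
- moulding: Bystander: loose cream moulded tray, 50 x 75 x 28 mm. Origin at the centre of its underside.
There are look-alikes about, which are no part of the job. Leave any red look-alike of the card alone.

How it is judged:
By the outcome, as a careful person would: the job done as asked, in the order asked, and still so for the second after the job is handed in, while the arm keeps its last pose, push and grip.
It also fails if it takes over 54 s, if anything falls off the work surface, if the arm or the gripper's body presses on something with over 40 N, if the wrist force passes 120 N, or if a joint passes its speed limit or range.

## Working session

There is one attempt and no reset: what is moved stays moved. The work goes in short steps, Python scripts to look and compute and a tool call to move; the robot and the scene stay as the last step left them, time stands still between calls to the robot, and variables do not carry over. Pictures are saved under pics/ and viewed, and the job is handed in when it is done.

Besides the shell and the picture viewer there is one more tool, called after "Emit:" by a JSON object that holds its "method" and its "body". arm_command: Moves the arm, as the interface text tells. Shift numbers are shares of 120 mm and turn numbers shares of 0.12 rad, none past 1 either way. Its arguments: {"type":"object","properties":{"targets":{"type":"array","items":{"type":"array","items":{"type":"number"}}},"squeeze":{"type":"number"}},"required":["targets"]}

```bash
ls; mkdir -p pics; python3 - <<'E'
from cell import sensors, vision, bot
import cv2,numpy as np,pickle
print(sensors.read_state())
for n in ["scene","side","wrist"]:
    c=vision.capture(n); pickle.dump(c,open(f"{n}0.pkl","wb"))
    cv2.imwrite(f"pics/{n}0.png",c["frame"][:,:,::-1])
    print({k:v for k,v in c.items() if k not in("frame","range_z")})
E
```

```text
pics
{'t': 0.0, 'q': array([ 1.22577725,  0.41191025, -0.01276416,  1.59705975,  0.00558577,
        1.13433266, -0.08220414]), 'dq': array([-4.27052253e-06,  7.27856682e-04, -1.08502531e-03,  3.10042105e-05,
        1.65742689e-03, -2.50624139e-04,  3.88912557e-04]), 'effort': array([ 1.32419205e-03, -6.00619411e+01,  6.82246350e-01, -2.99406302e+01,
        1.37796218e-02,  1.06892918e-02, -1.71047918e-05]), 'tool_pos': array([ 0.17066574, -0.6007223 ,  0.23843992]), 'tcp_rot': array([-8.22400383e-04,  9.90432033e-01,  1.37998867e-01, -1.57815038e-04]), 'ft_force': array([ 0.68887694, -0.38440381,  0.26554864]), 'wrist_torque': array([0.00022247, 0.02190657, 0.02657658]), 'finger_gap': 0.08554691517777471}
{'fx': 497.02668009547835, 'fy': 497.02668009547835, 'cx': 322.9111280669332, 'cy': 196.50758181716083, 'dist_coeffs': array([-0.01944491,  0.        ,  0.        ,  0.        ,  0.        ]), 'R': array([[ 0.68647144,  0.72715588, -0.00113618],
       [ 0.39382991, -0.37310767, -0.84005278],
       [-0.61127324,  0.57622478, -0.54250349]]), 't': array([-0.3830114 , -0.12536705, 
[... 253 characters left out ...]
72953],
       [-0.24660295, -0.58857636, -0.76991223],
       [ 0.28051754,  0.71708601, -0.63804198]]), 't': array([-0.53657128,  0.23519251,  0.89894532])}
{'fx': 296.1392657704947, 'fy': 296.1392657704947, 'cx': 324.90905748983414, 'cy': 195.4519527213377, 'dist_coeffs': array([-0.0230485,  0.       ,  0.       ,  0.       ,  0.       ]), 'T_tool_cam': array([[ 4.26386576e-04, -9.51295720e-01, -3.08279534e-01,
         7.88488277e-02],
       [ 9.99999752e-01,  2.33053807e-04,  6.63953846e-04,
        -1.16861611e-03],
       [-5.59770733e-04, -3.08279740e-01,  9.51295584e-01,
        -1.34926893e-01],
       [ 0.00000000e+00,  0.00000000e+00,  0.00000000e+00,
         1.00000000e+00]])}
```

View pics/scene0.png

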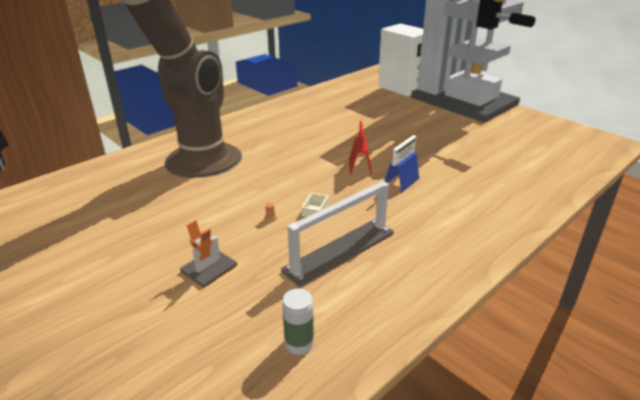

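View pics/side0.png

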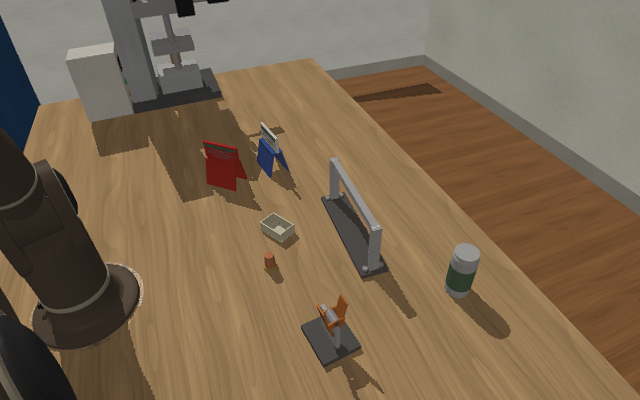

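View pics/wrist0.png

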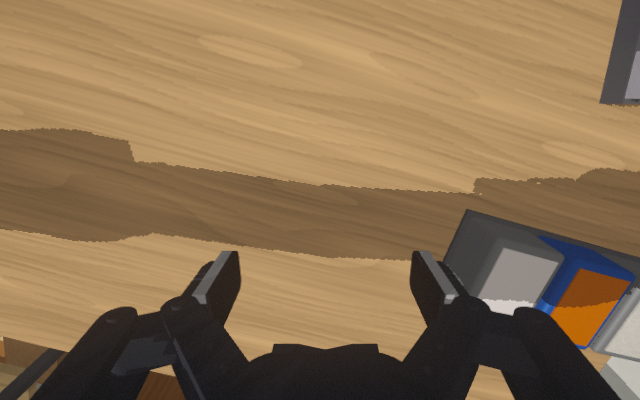

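The job card is the blue-footed white one (scene 403,165; side 270,150). The red one (side 222,165; scene 360,150) is the look-alike. The clip is at side (332,315) and the rail at side (355,220). I'll enlarge these to confirm and build point clouds.

```bash
cat > h.py <<'E'
import cv2,numpy as np,pickle
from scipy.spatial.transform import Rotation as Ro
def K(c): return np.array([[c['fx'],0,c['cx']],[0,c['fy'],c['cy']],[0,0,1]])
def cloud(c,R=None,t=None):
    h,w=c['range_z'].shape
    u,v=np.meshgrid(np.arange(w),np.arange(h))
    p=cv2.undistortPoints(np.stack([u,v],-1).reshape(-1,1,2).astype(np.float64),K(c),c['dist_coeffs']).reshape(h,w,2)
    z=c['range_z'].astype(float)
    X=np.dstack([p[...,0]*z,p[...,1]*z,z])
    if 'R' in c: W=(X-c['t'])@c['R']
    else:
        T=c['T_tool_cam']; X=X@T[:3,:3].T+T[:3,3]
        W=X@R.T+t
    W[z<=0]=np.nan
    return W
def pose(s):
    q=s['tcp_rot']; return Ro.from_quat([q[1],q[2],q[3],q[0]]).as_matrix(),np.array(s['tool_pos'])
def proj(c,P,R=None,t=None):
    P=np.atleast_2d(P).astype(float)
    if 'R' in c: r,tt=c['R'],c['t']
    else:
        T=c['T_tool_cam']; M=np.eye(4); M[:3,:3]=R; M[:3,3]=t
        I=np.linalg.inv(M@T); r,tt=I[:3,:3],I[:3,3]
    return cv2.projectPoints(P,cv2.Rodrigues(r)[0],tt,K(c),c['dist_coeffs'])[0].reshape(-1,2)
E
python3 - <<'E'
from h import *
S=pickle.load(open('side0.pkl','rb'));C=pickle.load(open('scene0.pkl','rb'))
a=cv2.resize(S['frame'][110:200,190:310],None,fx=4,fy=4,interpolation=cv2.INTER_CUBIC)
b=cv2.resize(S['frame'][270:370,280:380],None,fx=3.6,fy=3.6,interpolation=cv2.INTER_CUBIC)[:360]
cv2.imwrite('pics/crop1.png',cv2.resize(np.hstack([a,b[:, :300]]),None,fx=1,fy=1)[:,:,::-1])
for n,c in(('side',S),('scene',C)):
    W=cloud(c); hsv=cv2.cvtColor(c['frame'],cv2.COLOR_RGB2HSV); x,y,z=W[...,0],W[...,1],W[...,2]
    print(n,'bench z',np.nanmedian(z[(x>.3)&(x<.9)&(abs(y)<.4)]))
    H,Sa,V=[hsv[...,i] for i in range(3)]
    inb=(x>.2)&(x<1)&(abs(y)<.7)&(z>.005)&(z<.25)
    for nm,m in dict(blue=(H>105)&(H<130)&(Sa>120),red=((H<5)|(H>175))&(Sa>150),orange=(H>5)&(H<16)&(Sa>190)&(z>.02),grn=(H>40)&(H<95)&(Sa>60),hi=(z>.12),white=(Sa<40)&(V>190)).items():
        m=m&inb; P=W[m]
        if len(P): print(nm,len(P),P.mean(0).round(3),np.percentile(P,[2,98],axis=0).round(3).tolist())
E
```

```text
side bench z -0.0005868389234344777
blue 465 [0.511 0.335 0.047] [[0.491, 0.291, 0.007], [0.556, 0.386, 0.081]]
red 1265 [0.375 0.31  0.062] [[0.331, 0.274, 0.007], [0.427, 0.355, 0.13]]
orange 264 [ 0.478 -0.289  0.096] [[0.445, -0.303, 0.052], [0.493, -0.271, 0.126]]
grn 545 [ 0.709 -0.194  0.062] [[0.357, -0.298, 0.025], [0.785, 0.356, 0.122]]
hi 1291 [0.594 0.001 0.132] [[0.354, -0.291, 0.12], [0.784, 0.367, 0.141]]
white 15 [0.506 0.244 0.095] [[0.436, 0.08, 0.027], [0.536, 0.383, 0.131]]
scene bench z -0.002038888091239759
blue 542 [0.544 0.339 0.044] [[0.503, 0.296, 0.007], [0.563, 0.387, 0.079]]
red 284 [0.394 0.303 0.076] [[0.352, 0.271, 0.021], [0.427, 0.354, 0.128]]
grn 505 [ 0.796 -0.286  0.053] [[0.776, -0.3, 0.028], [0.806, -0.262, 0.078]]
hi 1350 [ 0.614 -0.003  0.132] [[0.389, -0.286, 0.121], [0.652, 0.363, 0.14]]
white 1088 [ 0.685 -0.112  0.126] [[0.494, -0.292, 0.073], [0.798, 0.358, 0.14]]
```

View pics/crop1.png

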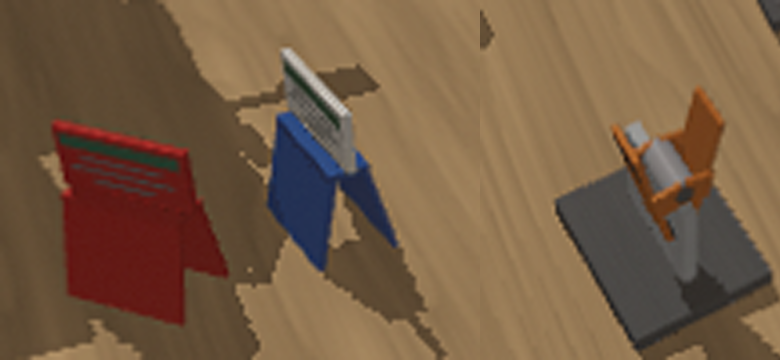

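The left crop shows the red look-alike and, beside it, the white/blue job card with its green stripe. The right crop shows the orange clip on the stand plate. Next I fit box models to the clouds.

```bash
cat > fit.py <<'E'
from h import *
from scipy.optimize import least_squares
def boxsd(P,c,h,ang=0):
    q=P-np.array(c)
    if ang:
        ca,sa=np.cos(ang),np.sin(ang); q=np.c_[ca*q[:,0]+sa*q[:,2],q[:,1],-sa*q[:,0]+ca*q[:,2]]
    d=abs(q)-np.array(h)
    return np.linalg.norm(np.maximum(d,0),axis=1)+np.minimum(d.max(1),0)
def legs():
    # leg from (top x=±13, z=.077) to (bottom ±31,0)
    out=[]
    for s in(1,-1):
        t=np.array([s*.013,0.077]);b=np.array([s*.031,.0]);m=(t+b)/2;L=np.linalg.norm(t-b)
        a=np.arctan2(t[0]-b[0],t[1]-b[1]); out.append(((m[0],0,m[1]),(.0025,.05,L/2),-a))
    return out
CARD=[((0,0,.105),(.004,.055,.025)),((0,0,.077),(.016,.05,.003))]+legs()
RAIL=[((0,0,.132),(.008,.127,.008)),((0,.135,.076),(.011,.008,.064)),((0,-.135,.076),(.011,.008,.064)),((0,0,.006),(.035,.15,.006))]
STAND=[((0,0,.006),(.0425,.05,.006)),((0,0,.0435),(.004,.032,.0315))]
CAN=[((0,0,.06),(.028,.028,.06))]
def sd(model,p,P):
    c,s=np.cos(p[2]),np.sin(p[2]);q=P-np.array([p[0],p[1],p[3] if len(p)>3 else 0]);L=np.c_[c*q[:,0]+s*q[:,1],-s*q[:,0]+c*q[:,1],q[:,2]]
    return np.min([boxsd(L,*m) for m in model],axis=0)
def fit(model,P,p0,fs=.002,rounds=3):
    p=np.array(p0,float)
    for r in(.03,.015,.008)[:rounds]:
        k=abs(sd(model,p,P))<r
        f=least_squares(lambda p:sd(model,p,P[k]),p,loss='soft_l1',f_scale=fs);p=f.x
    d=sd(model,p,P[k]);return p,k.sum(),np.sqrt(np.median(d**2))
E
python3 - <<'E'
from fit import *
cl={n:cloud(pickle.load(open(n+'0.pkl','rb'))) for n in('side','scene')}
def roi(W,x0,x1,y0,y1,zmin=.006): 
    m=(W[...,0]>x0)&(W[...,0]<x1)&(W[...,1]>y0)&(W[...,1]<y1)&(W[...,2]>zmin)&(W[...,2]<.25);return W[m]
for nm,model,box,p0s in(('card',CARD,(.46,.62,.26,.42),[(.525,.338,a) for a in(-.6,-.3,0,.3,.6)]),
  ('rail',RAIL,(.5,.8,-.2,.25),[(.615,0,a,0) for a in(-.3,0,.3,.6)]),('stand',STAND,(.4,.58,-.38,-.2),[(.485,-.285,a) for a in(-.6,-.3,0,.3,.6)])):
    for n in('side','scene','both'):
        P=np.vstack([roi(cl[k],*box) for k in(cl if n=='both' else [n])])
        if nm!='rail' : pass
        best=min((fit(model,P,p0) for p0 in p0s),key=lambda r:r[2]-1e-6*r[1])
        print(nm,n,len(P),best[0].round(4),best[1:])
E
```

```text
card side 831 [0.5268 0.3435 0.1502] (np.int64(831), np.float64(0.0006753952812827606))
card scene 1073 [0.5273 0.3416 0.1486] (np.int64(1073), np.float64(0.0010112022645397988))
card both 1904 [0.5271 0.3425 0.1495] (np.int64(1904), np.float64(0.000845043042600076))
rail side 3541 [ 0.6331 -0.0159 -0.055  -0.001 ] (np.int64(3539), np.float64(0.0007496680921505877))
rail scene 4165 [ 0.6333 -0.017  -0.0543 -0.0022] (np.int64(4163), np.float64(0.0008668108147961151))
rail both 7706 [ 0.6332 -0.0164 -0.0548 -0.0016] (np.int64(7703), np.float64(0.0008803715583982231))
stand side 2238 [ 0.4689 -0.2764  0.11  ] (np.int64(1702), np.float64(0.0009384240455916326))
stand scene 1775 [ 0.478  -0.2759  0.0964] (np.int64(1345), np.float64(0.0020413428123033893))
stand both 4013 [ 0.4701 -0.2764  0.1184] (np.int64(2979), np.float64(0.001325857046929035))
```

```bash
cat > plan.py <<'E'
from h import *
from cell import sensors
def Rd(ang): # tool down, tool x at world heading ang
    x=np.array([np.cos(ang),np.sin(ang),0]);z=np.array([0,0,-1.]);return np.stack([x,np.cross(z,x),z],1)
def plan(tp,tR,N,claw,start=None,dec=2):
    R,p=start or pose(sensors.read_state())
    p0,R0=p.copy(),R.copy(); w=Ro.from_matrix(tR@R0.T).as_rotvec(); rows=[]
    tp=np.array(tp)
    for i in range(1,N+1):
        pd=p0+(tp-p0)*i/N; Rd_=Ro.from_rotvec(w*i/N).as_matrix()@R0
        d=np.round(R.T@(pd-p)/.12,dec)+0.; r=np.round(Ro.from_matrix(R.T@Rd_).as_rotvec()/.12,dec)+0.
        rows.append([claw]+d.tolist()+r.tolist())
        p=p+R@d*.12; R=R@Ro.from_rotvec(r*.12).as_matrix()
    for k in range(0,N,8): print(str(rows[k:k+8]).replace(' ',''))
    print('end',p.round(4)); return R,p
E
python3 - <<'E'
from plan import *
plan((.46,-.30,.30),Rd(np.radians(96)),12,-1)
E
```

```text
[[-1,0.25,-0.15,-0.04,0.0,0.0,-0.97],[-1,0.27,-0.11,-0.04,0.0,0.0,-0.97],[-1,0.27,-0.09,-0.05,0.0,0.0,-0.97],[-1,0.29,-0.05,-0.04,0.0,0.0,-0.98],[-1,0.29,-0.02,-0.04,0.0,0.0,-0.97],[-1,0.29,0.02,-0.04,0.0,0.0,-0.97],[-1,0.28,0.05,-0.05,0.0,-0.01,-0.97],[-1,0.28,0.08,-0.04,0.0,0.0,-0.97]]
[[-1,0.27,0.11,-0.04,-0.01,0.0,-0.97],[-1,0.25,0.15,-0.05,0.0,0.0,-0.97],[-1,0.23,0.17,-0.04,0.0,0.0,-0.97],[-1,0.21,0.2,-0.04,0.0,0.0,-0.98]]
end [ 0.4601 -0.3003  0.2999]
```

Emit:
{"method": "arm_command", "body": {"targets": [[-1,0.25,-0.15,-0.04,0.0,0.0,-0.97],[-1,0.27,-0.11,-0.04,0.0,0.0,-0.97],[-1,0.27,-0.09,-0.05,0.0,0.0,-0.97],[-1,0.29,-0.05,-0.04,0.0,0.0,-0.98],[-1,0.29,-0.02,-0.04,0.0,0.0,-0.97],[-1,0.29,0.02,-0.04,0.0,0.0,-0.97],[-1,0.28,0.05,-0.05,0.0,-0.01,-0.97],[-1,0.28,0.08,-0.04,0.0,0.0,-0.97]]}}

```text
t: 1.15
tool_pos: [0.3642, -0.3997, 0.2801]
tcp_rot: [0.0, 0.822, 0.57, -0.001]
ft_force: [0.6, -0.7, -0.1]
finger_gap: 0.0851
```

Emit:
{"method": "arm_command", "body": {"targets": [[-1,0.27,0.11,-0.04,-0.01,0.0,-0.97],[-1,0.25,0.15,-0.05,0.0,0.0,-0.97],[-1,0.23,0.17,-0.04,0.0,0.0,-0.97],[-1,0.21,0.2,-0.04,0.0,0.0,-0.98],[-1,0,0,0,0,0,0],[-1,0,0,0,0,0,0]]}}

```text
t: 1.9
tool_pos: [0.4596, -0.301, 0.3]
tcp_rot: [0.0, 0.669, 0.743, -0.001]
ft_force: [-1.7, -0.8, 1.0]
finger_gap: 0.0852
```

```bash
python3 - <<'E'
from h import *
from cell import sensors, vision
s=sensors.read_state();c=vision.capture('wrist');pickle.dump((c,s),open('w1.pkl','wb'))
cv2.imwrite('pics/w1.png',c['frame'][:,:,::-1]);print(s['tool_pos'],pose(s)[0].round(3),s['q'])
E
```

```text
[ 0.45962913 -0.30102843  0.29996774] [[-0.104  0.995 -0.   ]
 [ 0.995  0.104 -0.001]
 [-0.001 -0.001 -1.   ]] [ 0.85034506  0.26978729 -0.44499713  1.67521114  0.12389904  1.22398031
  0.48110704]
```

View pics/w1.png

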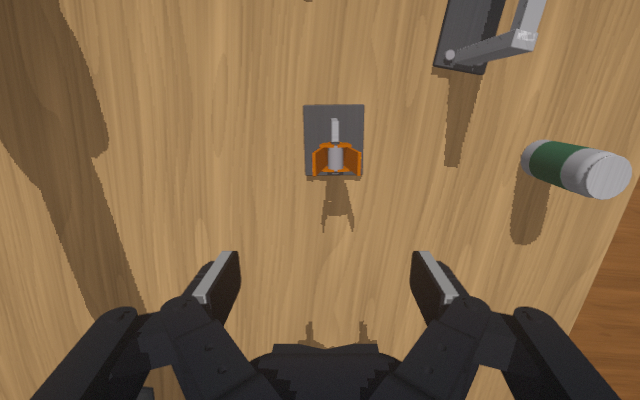

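The wrist view shows the stand at (333,140), with the clip hub at (336,157) near the -y end of the plate. The rail post is at (525,40) and the can at (600,170). Now I measure the clip.

```bash
python3 - <<'E'
from fit import *
c,s=pickle.load(open('w1.pkl','rb'));R,t=pose(s);W=cloud(c,R,t)
x,y,z=W[...,0],W[...,1],W[...,2];print('bench',np.nanmedian(z[200:240,250:300]))
hsv=cv2.cvtColor(c['frame'],cv2.COLOR_RGB2HSV);H,S,V=[hsv[...,i] for i in range(3)]
win=np.zeros(z.shape,bool);win[95:190,290:380]=1
P=W[win&(z>.004)]
for sel in (P[P[:,2]<.05],):
  print('stand',min((fit(STAND,sel,(.47,-.276,a)) for a in(0,.1,.2)),key=lambda r:r[2]))
pl=W[win&(abs(z-.075)<.004)&(S<60)];print('platetop',len(pl),pl.mean(0).round(4),pl.min(0).round(4),pl.max(0).round(4))
hub=W[win&(S<60)&(z>.082)&(z<.1)];print('hub',len(hub),hub.mean(0).round(4),np.percentile(hub,[1,99],axis=0).round(4))
tp=hub[hub[:,2]>.090];l=np.polyfit(tp[:,1],tp[:,0],1);print('hub axis',l,tp.mean(0).round(4))
og=win&(S>170)&(z>.115)
o=W[og];print('handle tops',len(o));
for sg in(0,1):
    k=o[(o[:,0]>hub[:,0].mean())==sg];print(k.mean(0).round(4),k.min(0).round(4),k.max(0).round(4),np.polyfit(k[:,1],k[:,0],1).round(3))
cv2.imwrite('pics/w1c.png',cv2.resize(c['frame'][95:190,285:385],None,fx=6,fy=6,interpolation=cv2.INTER_CUBIC)[:,:,::-1])
E
```

```text
bench 0.00034604053335507423
stand (array([ 0.46792401, -0.27632955,  0.11829177]), np.int64(2726), np.float64(0.000545423037328765))
platetop 153 [ 0.4657 -0.2583  0.0753] [ 0.4607 -0.3077  0.0728] [ 0.475  -0.2443  0.0773]
hub 343 [ 0.4694 -0.2846  0.0922] [[ 0.4606 -0.2998  0.0867]
 [ 0.4787 -0.2677  0.0951]]
hub axis [-0.07765031  0.44710059] [ 0.4692 -0.2852  0.0929]
handle tops 294
[ 0.4469 -0.287   0.1232] [ 0.4431 -0.3008  0.1152] [ 0.4503 -0.2752  0.1277] [-0.117  0.413]
[ 0.4918 -0.2821  0.1234] [ 0.4876 -0.295   0.1153] [ 0.4964 -0.2697  0.1273] [-0.12   0.458]
```

View pics/w1c.png

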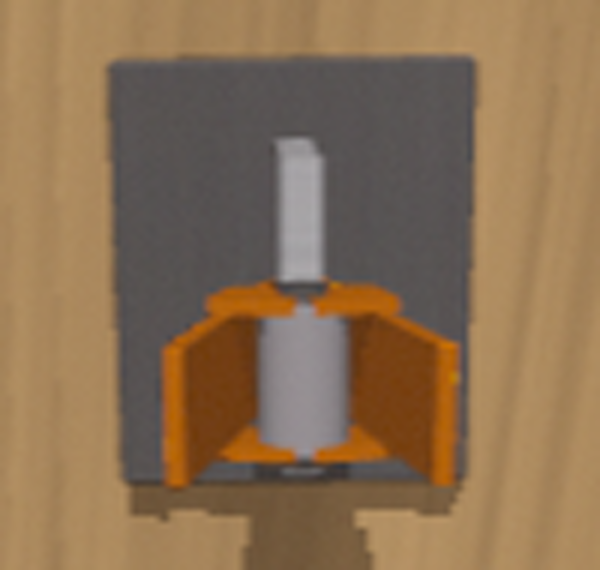

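```bash
python3 - <<'E'
from plan import *
plan((.525,.33,.28),Rd(np.pi/2+.1495),15,-1)
E
```

```text
[[-1,0.35,0.07,0.01,0.0,0.0,-0.03],[-1,0.34,0.08,0.01,0.0,0.0,-0.02],[-1,0.34,0.07,0.01,0.0,0.0,-0.03],[-1,0.35,0.08,0.01,0.0,0.0,-0.02],[-1,0.34,0.07,0.01,0.0,0.0,-0.03],[-1,0.35,0.08,0.01,0.0,0.0,-0.02],[-1,0.34,0.08,0.01,0.0,0.01,-0.03],[-1,0.34,0.08,0.01,0.0,0.0,-0.03]]
[[-1,0.35,0.08,0.02,0.0,0.0,-0.02],[-1,0.34,0.08,0.01,0.0,0.0,-0.03],[-1,0.34,0.08,0.01,0.0,0.0,-0.02],[-1,0.35,0.09,0.01,0.0,0.0,-0.03],[-1,0.34,0.08,0.01,0.0,0.0,-0.03],[-1,0.34,0.09,0.01,0.0,0.0,-0.02],[-1,0.34,0.09,0.01,0.0,0.0,-0.03]]
end [0.5254 0.3298 0.2802]
```

Emit:
{"method": "arm_command", "body": {"targets": [[-1,0.35,0.07,0.01,0,0,-0.03],[-1,0.34,0.08,0.01,0,0,-0.02],[-1,0.34,0.07,0.01,0,0,-0.03],[-1,0.35,0.08,0.01,0,0,-0.02],[-1,0.34,0.07,0.01,0,0,-0.03],[-1,0.35,0.08,0.01,0,0,-0.02],[-1,0.34,0.08,0.01,0,0.01,-0.03],[-1,0.34,0.08,0.01,0,0,-0.03]]}}

```text
t: 2.95
tool_pos: [0.4947, 0.0355, 0.2902]
tcp_rot: [0.0, 0.661, 0.751, -0.0]
ft_force: [0.2, 0.3, -0.9]
finger_gap: 0.0853
```

Emit:
{"method": "arm_command", "body": {"targets": [[-1,0.35,0.08,0.02,0,0,-0.02],[-1,0.34,0.08,0.01,0,0,-0.03],[-1,0.34,0.08,0.01,0,0,-0.02],[-1,0.35,0.09,0.01,0,0,-0.03],[-1,0.34,0.08,0.01,0,0,-0.03],[-1,0.34,0.09,0.01,0,0,-0.02],[-1,0.34,0.09,0.01,0,0,-0.03],[-1,0,0,0,0,0,0]]}}

```text
t: 3.95
tool_pos: [0.5241, 0.3332, 0.2798]
tcp_rot: [-0.001, 0.65, 0.76, -0.0]
ft_force: [0.1, -1.4, 0.1]
finger_gap: 0.0856
```

```bash
python3 - <<'E'
from fit import *
from cell import sensors, vision
s=sensors.read_state();c=vision.capture('wrist');pickle.dump((c,s),open('w2.pkl','wb'))
cv2.imwrite('pics/w2.png',c['frame'][:,:,::-1]);R,t=pose(s);print(t,R.round(3).tolist())
W=cloud(c,R,t);m=(W[...,0]>.46)&(W[...,0]<.61)&(W[...,1]>.26)&(W[...,1]<.42)&(W[...,2]>.006)&(W[...,2]<.15)
print(fit(CARD,W[m],(.5271,.3425,.1495)))
E
```

```text
[0.52411959 0.33315652 0.27984872] [[-0.154, 0.988, -0.001], [0.988, 0.154, 0.001], [0.001, -0.001, -1.0]]
(array([0.52628164, 0.34468632, 0.14956389]), np.int64(4068), np.float64(0.00033421919644281066))
```

View pics/w2.png

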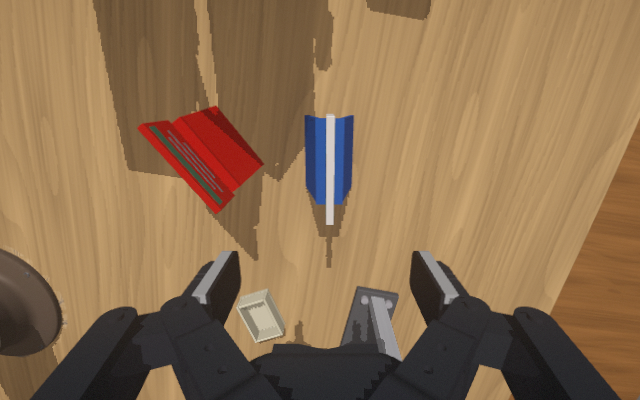

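The card is centred ahead at (330,170) and the red look-alike is well clear at (200,160). All three fits agree within 2 mm. Descending.

```bash
python3 - <<'E'
from plan import *
plan((.5264,.344,.102),Rd(np.pi/2+.1495),7,-0.2)
E
```

```text
[[-0.2,0.02,0.0,0.21,0.0,0.0,0.0],[-0.2,0.01,0.01,0.21,0.0,0.0,0.01],[-0.2,0.02,0.0,0.22,0.0,0.0,0.0],[-0.2,0.01,0.01,0.21,0.0,0.0,0.0],[-0.2,0.02,0.0,0.21,-0.01,0.0,0.01],[-0.2,0.01,0.01,0.21,0.0,0.0,0.0],[-0.2,0.02,0.0,0.21,0.0,0.0,0.01]]
end [0.5262 0.3445 0.1023]
```

Emit:
{"method": "arm_command", "body": {"targets": [[-0.2,0.02,0,0.21,0,0,0],[-0.2,0.01,0.01,0.21,0,0,0.01],[-0.2,0.02,0,0.22,0,0,0],[-0.2,0.01,0.01,0.21,0,0,0],[-0.2,0.02,0,0.21,-0.01,0,0.01],[-0.2,0.01,0.01,0.21,0,0,0],[-0.2,0.02,0,0.21,0,0,0.01],[-0.2,0,0,0,0,0,0]], "squeeze": 40}}

```text
t: 5.0
tool_pos: [0.5265, 0.3413, 0.1013]
tcp_rot: [0.001, 0.654, 0.757, -0.002]
ft_force: [0.3, -0.1, 0.7]
finger_gap: 0.0509
```

```bash
python3 - <<'E'
from fit import *
from cell import sensors, vision
s=sensors.read_state();c=vision.capture('wrist')
cv2.imwrite('pics/w3.png',c['frame'][:,:,::-1]);R,t=pose(s);print(t,R.round(3).tolist(),s['finger_gap'])
E
```

```text
[0.52647785 0.34129189 0.10130717] [[-0.145, 0.989, -0.001], [0.989, 0.145, -0.003], [-0.003, -0.002, -1.0]] 0.05087232794411421
```

View pics/w3.png

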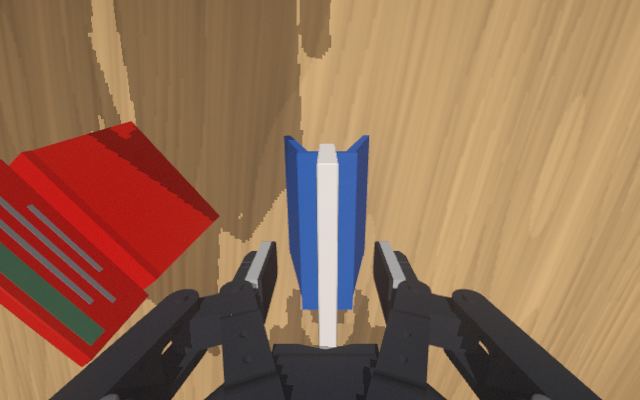

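The card panel (328,250) stands centred between the open pads. Closing.

Emit:
{"method": "arm_command", "body": {"targets": [[0.3,0,0,0,0,0,0],[0.6,0,0,0,0,0,0],[1,0,0,0,0,0,0],[1,0,0,0,0,0,0],[1,0,0,0,0,0,0]], "squeeze": 40}}

```text
t: 5.68
tool_pos: [0.527, 0.3445, 0.104]
tcp_rot: [0.001, 0.653, 0.758, 0.001]
ft_force: [-0.4, -1.6, 5.7]
finger_gap: 0.0072
```

```bash
python3 - <<'E'
from plan import *
s=sensors.read_state();print(s['finger_gap'],s['tool_pos'],s['ft_force'])
R,p=pose(s)
a=plan(p+[0,0,.19],Rd(np.pi/2+.1495),6,1)
E
```

```text
0.007221603473658581 [0.52703794 0.34449423 0.10404286] [-0.43343544 -1.56733836  5.70467416]
[[1,0.0,0.0,-0.26,0.0,0.0,0.0],[1,0.0,0.0,-0.27,0.01,0.0,0.0],[1,0.0,0.0,-0.26,0.0,0.0,0.0],[1,0.0,0.0,-0.27,0.01,0.0,-0.01],[1,0.0,0.0,-0.26,0.0,0.0,0.0],[1,0.0,0.0,-0.26,0.0,0.0,0.0]]
end [0.5267 0.3445 0.2936]
```

Emit:
{"method": "arm_command", "body": {"targets": [[1,0,0,-0.26,0,0,0],[1,0,0,-0.27,0.01,0,0],[1,0,0,-0.26,0,0,0],[1,0,0,-0.27,0.01,0,-0.01],[1,0,0,-0.26,0,0,0],[1,0,0,-0.26,0,0,0],[1,0,0,0,0,0,0]]}}

```text
t: 6.55
tool_pos: [0.5269, 0.3453, 0.2949]
tcp_rot: [0.0, 0.652, 0.758, 0.002]
ft_force: [-0.1, -0.3, -2.5]
finger_gap: 0.0074
```

```bash
cat > look.py <<'E'
from fit import *
from cell import sensors, vision
import sys
def look(tag,p0,crop=None):
    s=sensors.read_state();R,t=pose(s);print('tcp',t.round(4),'gap',s['finger_gap'],'F',s['ft_force'].round(1),'yawx',np.arctan2(R[1,0],R[0,0]).round(4),'tilt',R[2].round(4))
    c=vision.capture('wrist');pickle.dump((c,s),open(tag+'w.pkl','wb'));cv2.imwrite(f'pics/{tag}w.png',c['frame'][:,:,::-1])
    for n in('side','scene'):
        d=vision.capture(n);pickle.dump(d,open(f'{tag}{n}.pkl','wb'))
        u,v=proj(d,p0)[0].astype(int);u=int(np.clip(u,90,549));v=int(np.clip(v,75,324))
        cv2.imwrite(f'pics/{tag}{n}.png',cv2.resize(d['frame'][v-75:v+75,u-90:u+90],None,fx=4,fy=4,interpolation=cv2.INTER_CUBIC)[:,:,::-1])
E
python3 - <<'E'
from look import *
look('lift',(.527,.344,.26))
# fit card pose in the air w/ wrist + fixed cams, colour-masked (blue / white below pads)
res=[]
for n in('side','scene'):
    d=pickle.load(open(f'lift{n}.pkl','rb'));W=cloud(d);h=cv2.cvtColor(d['frame'],cv2.COLOR_RGB2HSV)
    m=(h[...,0]>100)&(h[...,0]<135)&(h[...,1]>110)&(abs(W-[.527,.344,.24])<[.07,.09,.1]).all(-1);P=W[m]
    print(n,fit(CARD,P,(.527,.344,.15,.19)))
    res.append(P)
d,s=pickle.load(open('liftw.pkl','rb'));R,t=pose(s);W=cloud(d,R,t);h=cv2.cvtColor(d['frame'],cv2.COLOR_RGB2HSV)
m=(h[...,0]>100)&(h[...,0]<135)&(h[...,1]>110)&(abs(W-[.527,.344,.24])<[.07,.09,.1]).all(-1)
print('w',fit(CARD,W[m],(.527,.344,.15,.19)))
E
```

```text
tcp [0.5269 0.3453 0.2949] gap 0.007446800865530758 F [-0.1 -0.3 -2.5] yawx 1.7206 tilt [ 0.0015  0.0027 -1.    ]
side (array([0.52586232, 0.34347013, 0.15590174, 0.18816936]), np.int64(668), np.float64(0.0005819068072291593))
scene (array([0.52834292, 0.3418177 , 0.11994868, 0.19079538]), np.int64(805), np.float64(0.001175490390096158))
w (array([0.52633806, 0.34570895, 0.15065125, 0.19112535]), np.int64(5411), np.float64(0.00029266919871616653))
```

View pics/liftscene.png

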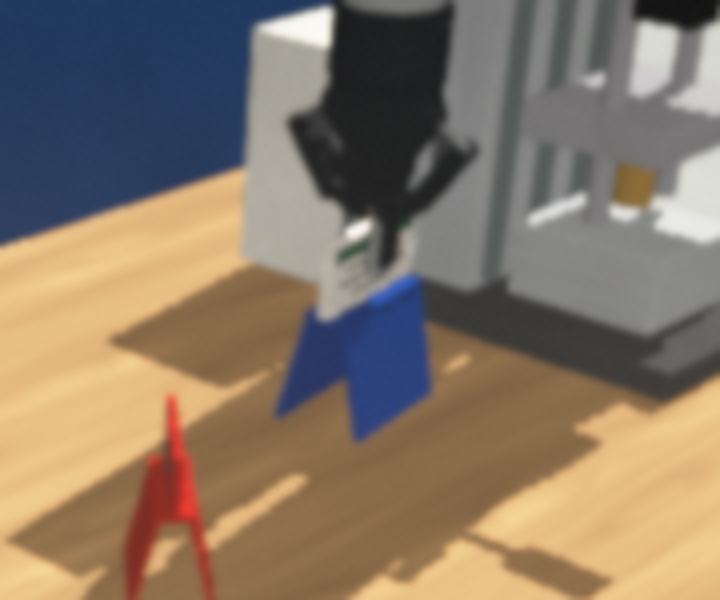

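View pics/liftw.png

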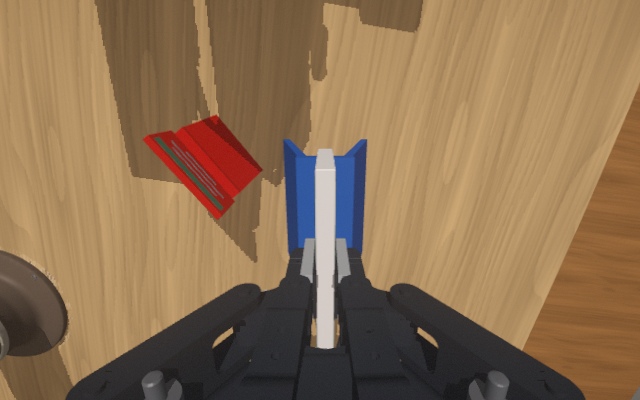

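The card is held upright, with its origin 104 mm below the TCP. Moving over the rail.

```bash
python3 - <<'E'
from plan import *
plan((.6332,-.0164,.295),Rd(np.pi/2-.055),11,1)
E
```

```text
[[1,-0.28,0.04,0.0,0.0,0.0,0.16],[1,-0.28,0.04,-0.01,0.0,0.0,0.15],[1,-0.28,0.05,0.0,-0.01,0.0,0.16],[1,-0.28,0.06,0.0,0.0,0.01,0.15],[1,-0.28,0.06,0.0,0.0,0.0,0.16],[1,-0.28,0.07,-0.01,0.0,0.0,0.15],[1,-0.27,0.07,0.0,0.0,0.0,0.16],[1,-0.28,0.07,0.0,0.0,0.0,0.15]]
[[1,-0.27,0.08,0.0,-0.01,0.0,0.16],[1,-0.27,0.09,-0.01,0.0,0.0,0.15],[1,-0.27,0.09,0.0,0.0,0.0,0.16]]
end [ 0.6331 -0.0162  0.295 ]
```

Emit:
{"method": "arm_command", "body": {"targets": [[1,-0.28,0.04,0,0,0,0.16],[1,-0.28,0.04,-0.01,0,0,0.15],[1,-0.28,0.05,0,-0.01,0,0.16],[1,-0.28,0.06,0,0,0.01,0.15],[1,-0.28,0.06,0,0,0,0.16],[1,-0.28,0.07,-0.01,0,0,0.15],[1,-0.27,0.07,0,0,0,0.16],[1,-0.28,0.07,0,0,0,0.15]]}}

```text
t: 7.7
tool_pos: [0.6036, 0.0808, 0.2932]
tcp_rot: [-0.001, 0.707, 0.707, -0.001]
ft_force: [0.1, 0.4, -1.9]
finger_gap: 0.0076
```

Emit:
{"method": "arm_command", "body": {"targets": [[1,-0.27,0.08,0,-0.01,0,0.16],[1,-0.27,0.09,-0.01,0,0,0.15],[1,-0.27,0.09,0,0,0,0.16],[1,0,0,0,0,0,0],[1,0,0,0,0,0,0]]}}

```text
t: 8.32
tool_pos: [0.6332, -0.0154, 0.2953]
tcp_rot: [-0.001, 0.726, 0.687, 0.001]
ft_force: [0.3, 0.6, -2.0]
finger_gap: 0.0077
```

```bash
cat > m.py <<'E'
from look import *
def blue(W,h): return (h[...,0]>100)&(h[...,0]<135)&(h[...,1]>110)
def meas(tag,cz,cp=(.633,-.016,-.055)):
    for n in('w','side','scene'):
        d=pickle.load(open(f'{tag}{n}.pkl','rb'))
        if n=='w': d,s=d; W=cloud(d,*pose(s))
        else: W=cloud(d)
        h=cv2.cvtColor(d['frame'],cv2.COLOR_RGB2HSV)
        P=W[blue(W,h)&(abs(W-[cp[0],cp[1],cz+.04])<[.07,.09,.08]).all(-1)]
        print(n,'card',[np.round(a,4) for a in fit(CARD,P,(*cp,cz))])
        P=W[~blue(W,h)&(h[...,1]<60)&(abs(W-[.633,-.016,.07])<[.09,.2,.075]).all(-1)&(W[...,2]>.006)]
        print(n,'rail',[np.round(a,4) for a in fit(RAIL,P,(.6332,-.0164,-.055,-.001))])
E
python3 - <<'E'
from m import *
look('ov',(.633,-.016,.2)); meas('ov',.191)
E
```

```text
tcp [ 0.6332 -0.0154  0.2953] gap 0.007687933610645032 F [ 0.3  0.6 -2. ] yawx 1.5153 tilt [ 1.7e-03  1.0e-04 -1.0e+00]
w card [array([ 0.6323, -0.0149, -0.0551,  0.1915]), np.int64(5381), np.float64(0.0003)]
w rail [array([ 6.305e-01, -1.540e-02, -8.160e-02,  4.000e-04]), np.int64(5984), np.float64(0.0005)]
side card [array([ 0.6331, -0.015 , -0.0549,  0.1904]), np.int64(1003), np.float64(0.0005)]
side rail [array([ 0.6331, -0.016 , -0.0551, -0.0009]), np.int64(3233), np.float64(0.0008)]
scene card [array([ 0.6328, -0.0164, -0.0496,  0.1895]), np.int64(1464), np.float64(0.001)]
scene rail [array([ 0.6333, -0.017 , -0.0555, -0.0022]), np.int64(3917), np.float64(0.0009)]
```

View pics/ovw.png

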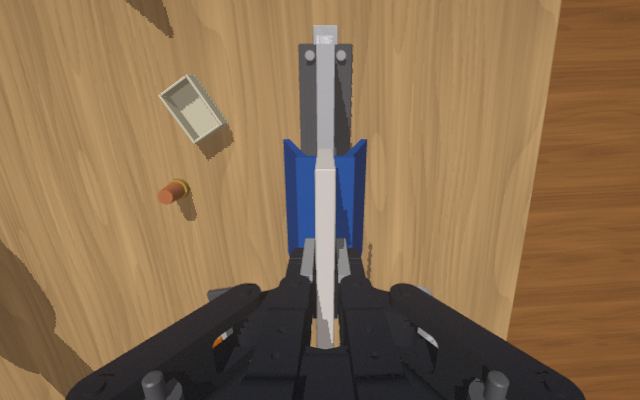

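View pics/ovside.png

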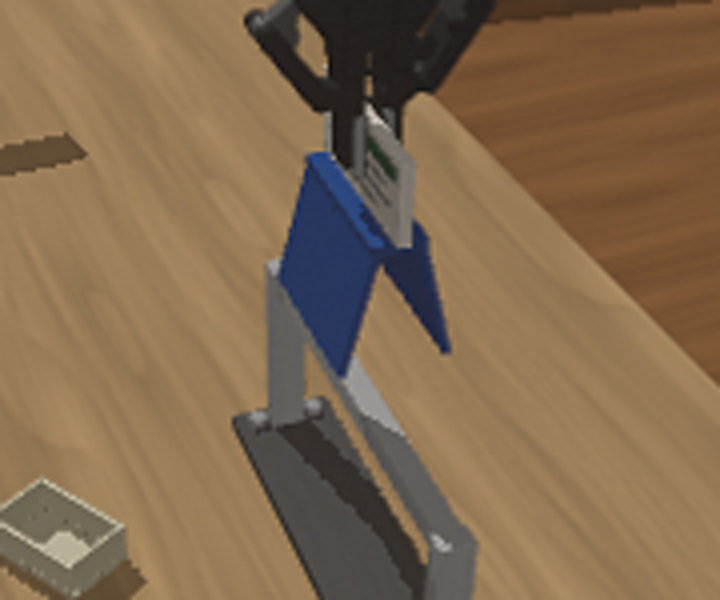

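The card and rail agree to under 1 mm in x and about 0.003 rad in yaw from both fixed cameras. Lowering.

Emit:
{"method": "arm_command", "body": {"targets": [[1,0,0,0.2,0,0,0],[1,0,0,0.24,0,0,0],[1,0,0,0.24,0,0,0],[1,0,0,0.2,0,0,0],[1,0,0,0.06,0,0,0],[1,0,0,0,0,0,0]]}}

```text
t: 9.22
tool_pos: [0.6337, -0.015, 0.1836]
tcp_rot: [0.0, 0.726, 0.687, 0.001]
ft_force: [0.6, 0.2, -1.7]
finger_gap: 0.0073
```

```bash
python3 - <<'E'
from m import *
look('lo',(.633,-.016,.16)); meas('lo',.078)
E
```

```text
tcp [ 0.6337 -0.015   0.1836] gap 0.007347132815271502 F [ 0.6  0.2 -1.7] yawx 1.516 tilt [ 0.0012  0.0013 -1.    ]
w card [array([ 0.6328, -0.0146, -0.0543,  0.0797]), np.int64(5386), np.float64(0.0003)]
w rail [array([ 6.323e-01, -1.540e-02, -4.880e-02,  4.000e-04]), np.int64(10039), np.float64(0.0005)]
side card [array([ 0.6341, -0.0154, -0.0551,  0.0791]), np.int64(794), np.float64(0.0005)]
side rail [array([ 0.6332, -0.0159, -0.0548, -0.001 ]), np.int64(2752), np.float64(0.0008)]
scene card [array([ 0.6342, -0.0166, -0.0552,  0.0782]), np.int64(1135), np.float64(0.0009)]
scene rail [array([ 0.6333, -0.017 , -0.0547, -0.0022]), np.int64(3603), np.float64(0.0009)]
```

View pics/loside.png

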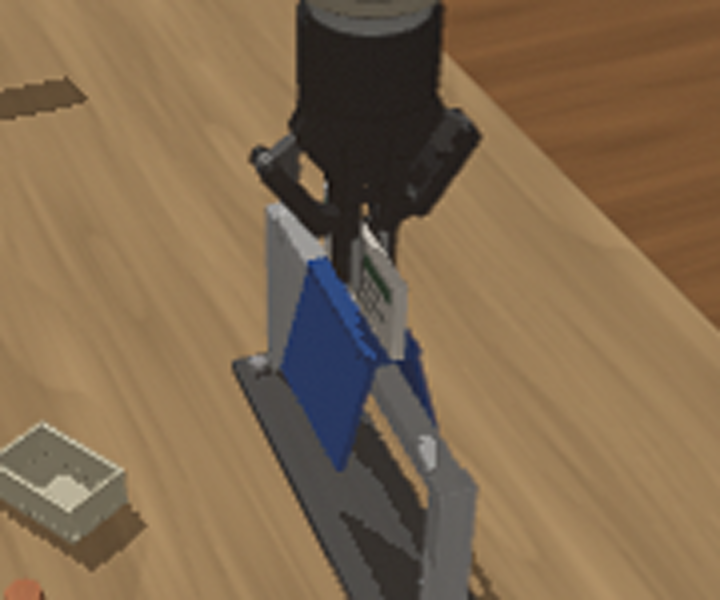

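Emit:
{"method": "arm_command", "body": {"targets": [[1,0,-0.01,0.03,0,0,0],[1,0,0,0.03,0,0,0],[1,0,0,0.03,0,0,0],[1,0,0,0,0,0,0]]}}

```text
t: 9.88
tool_pos: [0.6322, -0.0155, 0.1721]
tcp_rot: [-0.0, 0.727, 0.687, 0.001]
ft_force: [0.7, 0.1, -2.5]
finger_gap: 0.0076
```

Emit:
{"method": "arm_command", "body": {"targets": [[1,0,0,0.01,0,0,0],[1,0,0,0.01,0,0,0],[1,0,0,0,0,0,0]]}}

```text
t: 10.25
tool_pos: [0.6326, -0.0154, 0.1702]
tcp_rot: [0.0, 0.726, 0.687, 0.001]
ft_force: [0.7, 0.9, -1.1]
finger_gap: 0.0074
```

Emit:
{"method": "arm_command", "body": {"targets": [[1,0,0,0.01,0,0,0],[1,0,0,0,0,0,0]]}}

```text
t: 10.5
tool_pos: [0.6326, -0.0154, 0.1702]
tcp_rot: [0.001, 0.727, 0.687, 0.001]
ft_force: [-2.5, 0.1, 6.5]
finger_gap: 0.0072
```

```bash
python3 - <<'E'
from cell import sensors
s=sensors.read_state();print(s['tool_pos'],s['ft_force'],s['wrist_torque'])
E
```

```text
[ 0.63262988 -0.015398    0.17017589] [-2.53777748  0.07162258  6.49884691] [-0.13251812  0.7425358  -0.0635054 ]
```

Contact came at the predicted height. Releasing gently.

Emit:
{"method": "arm_command", "body": {"targets": [[0.7,0,0,0,0,0,0],[0.5,0,0,0,0,0,0],[0.2,0,0,0,0,0,0],[0,0,0,0,0,0,0]]}}

```text
t: 11.0
tool_pos: [0.6324, -0.0154, 0.1688]
tcp_rot: [0.0, 0.727, 0.687, 0.001]
ft_force: [0.9, -0.2, 0.5]
finger_gap: 0.0431
```

```bash
python3 - <<'E'
from m import *
look('rel',(.633,-.016,.16)); meas('rel',.066)
E
```

```text
tcp [ 0.6324 -0.0154  0.1688] gap 0.04306042867392675 F [ 0.9 -0.2  0.5] yawx 1.5152 tilt [ 0.0011  0.0013 -1.    ]
w card [array([ 0.6318, -0.015 , -0.0567,  0.0664]), np.int64(8099), np.float64(0.0003)]
w rail [array([ 6.321e-01, -1.550e-02, -5.070e-02,  4.000e-04]), np.int64(10786), np.float64(0.0005)]
side card [array([ 0.6326, -0.0157, -0.0571,  0.0649]), np.int64(694), np.float64(0.0005)]
side rail [array([ 0.6331, -0.0159, -0.0546, -0.001 ]), np.int64(2523), np.float64(0.0008)]
scene card [array([ 0.6325, -0.0167, -0.0497,  0.0639]), np.int64(1160), np.float64(0.001)]
scene rail [array([ 0.6332, -0.0171, -0.0548, -0.0021]), np.int64(3498), np.float64(0.0009)]
```

View pics/relside.png

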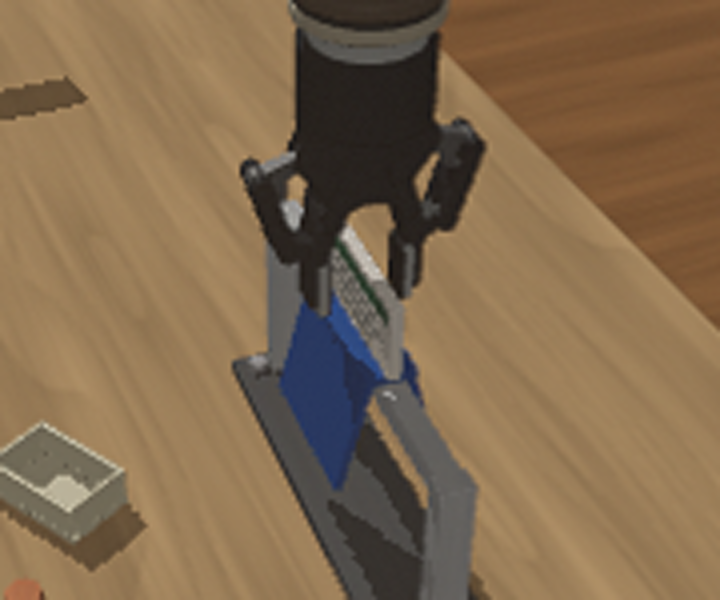

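View pics/relw.png

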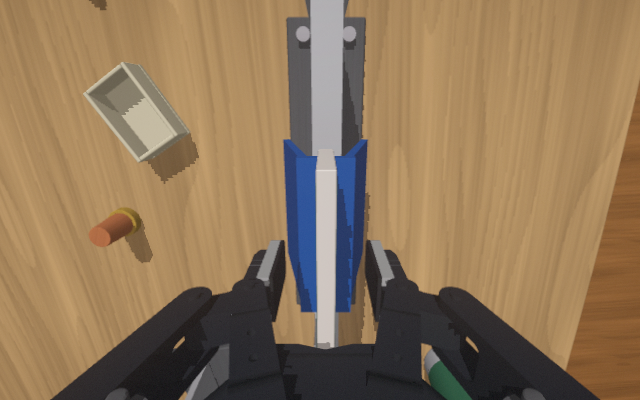

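The card is seated: its origin is 66 mm above the rail's underside in both fixed views, as it must be, and yaw matches. Rising, then over to the clip.

```bash
python3 - <<'E'
from plan import *
R,p=pose(sensors.read_state())
a=plan(p+[0,0,.115],R,4,-.2)
plan((.4690,-.2846,.215),Rd(np.pi/2+.118),8,-.7,start=a)
E
```

```text
[[-0.2,0.0,0.0,-0.24,0.0,0.0,0.0],[-0.2,0.0,0.0,-0.24,0.0,0.0,0.0],[-0.2,0.0,0.0,-0.24,0.0,0.0,0.0],[-0.2,0.0,0.0,-0.24,0.0,0.0,0.0]]
end [ 0.6323 -0.0156  0.2841]
[[-0.7,-0.29,-0.15,0.07,0.0,0.0,-0.18],[-0.7,-0.29,-0.16,0.07,0.0,0.0,-0.18],[-0.7,-0.28,-0.17,0.07,0.0,0.0,-0.18],[-0.7,-0.28,-0.17,0.08,0.01,0.0,-0.18],[-0.7,-0.27,-0.18,0.07,0.0,0.0,-0.18],[-0.7,-0.27,-0.19,0.07,0.0,-0.01,-0.19],[-0.7,-0.27,-0.19,0.07,0.0,0.0,-0.18],[-0.7,-0.26,-0.19,0.07,0.0,0.0,-0.18]]
end [ 0.4695 -0.2844  0.2154]
```

Emit:
{"method": "arm_command", "body": {"targets": [[-0.2,0,0,-0.24,0,0,0],[-0.2,0,0,-0.24,0,0,0],[-0.2,0,0,-0.24,0,0,0],[-0.2,0,0,-0.24,0,0,0],[-0.2,0,0,0,0,0,0]]}}

```text
t: 11.78
tool_pos: [0.6334, -0.0152, 0.2867]
tcp_rot: [0.002, 0.726, 0.687, 0.002]
ft_force: [-0.4, -0.2, -0.7]
finger_gap: 0.0512
```

Emit:
{"method": "arm_command", "body": {"targets": [[-0.7,-0.29,-0.15,0.07,0,0,-0.18],[-0.7,-0.29,-0.16,0.07,0,0,-0.18],[-0.7,-0.28,-0.17,0.07,0,0,-0.18],[-0.7,-0.28,-0.17,0.08,0.01,0,-0.18],[-0.7,-0.27,-0.18,0.07,0,0,-0.18],[-0.7,-0.27,-0.19,0.07,0,-0.01,-0.19],[-0.7,-0.27,-0.19,0.07,0,0,-0.18],[-0.7,-0.26,-0.19,0.07,0,0,-0.18]]}}

```text
t: 12.78
tool_pos: [0.4682, -0.2853, 0.2143]
tcp_rot: [-0.0, 0.664, 0.748, -0.0]
ft_force: [0.3, -0.3, -0.0]
finger_gap: 0.0728
```

Emit:
{"method": "arm_command", "body": {"targets": [[-0.7,0,0,0,0,0,0],[-0.7,0,0,0,0,0,0]]}}

```text
t: 13.02
tool_pos: [0.4696, -0.2837, 0.215]
tcp_rot: [-0.0, 0.664, 0.748, 0.0]
ft_force: [0.4, 0.0, 1.0]
finger_gap: 0.0725
```

```bash
python3 - <<'E'
from m import *
look('cl',(.633,-.016,.16)); meas('cl',.066)
c,s=pickle.load(open('clw.pkl','rb'));R,t=pose(s);W=cloud(c,R,t);z=W[...,2]
hsv=cv2.cvtColor(c['frame'],cv2.COLOR_RGB2HSV);H,S,V=[hsv[...,i] for i in range(3)]
win=(abs(W-[.469,-.285,.1])<[.05,.04,.04]).all(-1)
hub=W[win&(S<60)&(z>.088)&(z<.1)];print('hub',len(hub),hub.mean(0).round(4),np.percentile(hub,[1,99],axis=0).round(4).tolist())
o=W[win&(S>170)&(H<20)&(z>.115)]
for sg in(0,1):
    k=o[(o[:,0]>.469)==sg];print(len(k),k.mean(0).round(4),k.min(0).round(4),k.max(0).round(4),np.polyfit(k[:,1],k[:,0],1).round(3))
E
```

```text
tcp [ 0.4696 -0.2837  0.215 ] gap 0.07247443101111327 F [0.4 0.  1. ] yawx 1.6892 tilt [ 7.e-04  2.e-04 -1.e+00]
w card [array([ 0.633, -0.016, -0.055,  0.066]), np.int64(0), np.float64(nan)]
w rail [array([ 6.329e-01, -1.520e-02, -5.660e-02,  5.000e-04]), np.int64(9438), np.float64(0.0004)]
side card [array([ 0.6345, -0.0155, -0.0926,  0.0655]), np.int64(23), np.float64(0.0004)]
side rail [array([ 0.6331, -0.0159, -0.0531, -0.0009]), np.int64(1108), np.float64(0.0007)]
scene card [array([ 0.6327, -0.0162, -0.0569,  0.0639]), np.int64(1148), np.float64(0.001)]
scene rail [array([ 0.6333, -0.017 , -0.0551, -0.0021]), np.int64(3489), np.float64(0.0009)]
hub 506 [ 0.4693 -0.2846  0.0925] [[0.4607, -0.2987, 0.0883], [0.4782, -0.2679, 0.0953]]
250 [ 0.4469 -0.2868  0.1231] [ 0.4428 -0.3006  0.115 ] [ 0.4507 -0.2748  0.1271] [-0.11   0.415]
262 [ 0.4917 -0.281   0.1233] [ 0.4877 -0.2949  0.1154] [ 0.4964 -0.2694  0.1278] [-0.118  0.459]
  return _methods._mean(a, axis=axis, dtype=dtype,
  ret = ret.dtype.type(ret / rcount)
```

View pics/clw.png

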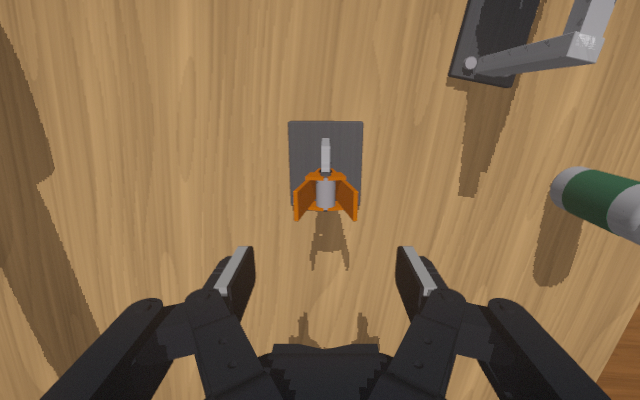

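View pics/clside.png

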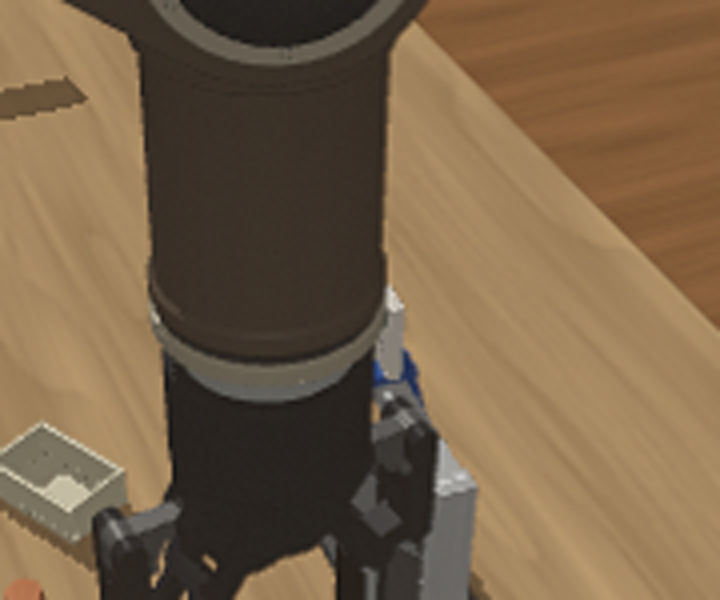

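The clip is centred between the fingers at image (326,190), and the measured hub is within 0.5 mm of the TCP. Descending.

Emit:
{"method": "arm_command", "body": {"targets": [[-0.7,0,0,0.19,0,0,0],[-0.7,0,0,0.19,0,0,0],[-0.7,0,0,0.19,0,0,0],[-0.7,0,0,0.19,0,0,0],[-0.7,0,0,0.17,0,0,0],[-0.7,0,0,0,0,0,0],[-0.7,0,0,0,0,0,0]]}}

```text
t: 14.05
tool_pos: [0.4704, -0.284, 0.1046]
tcp_rot: [0.001, 0.664, 0.748, 0.0]
ft_force: [0.2, 1.1, 0.9]
finger_gap: 0.0727
```

```bash
python3 - <<'E'
from m import *
look('cg',(.469,-.285,.1))
E
```

```text
tcp [ 0.4704 -0.284   0.1046] gap 0.07268213665302099 F [0.2 1.1 0.9] yawx 1.6902 tilt [-7.0e-04  1.3e-03 -1.0e+00]
```

View pics/cgw.png

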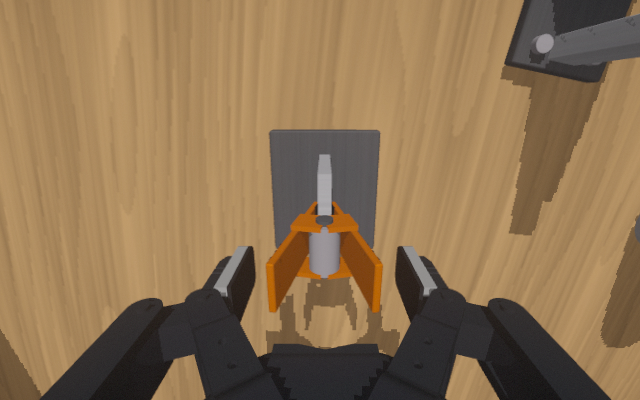

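View pics/cgside.png

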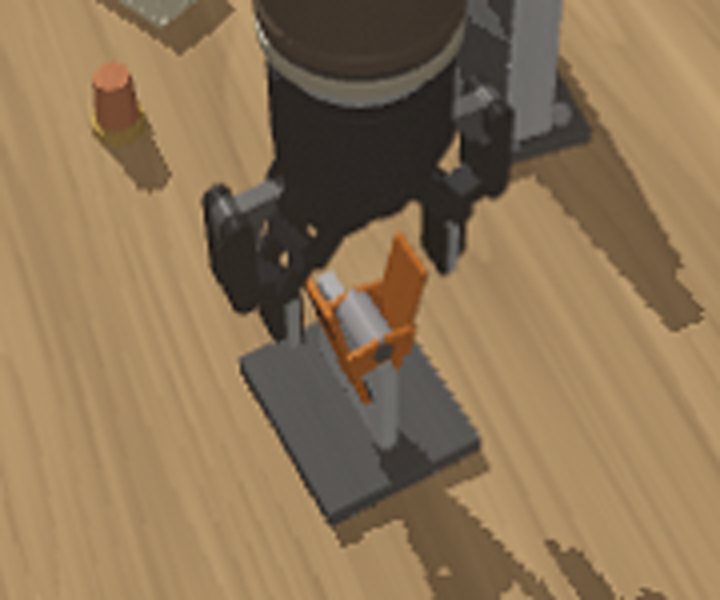

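View pics/cgscene.png

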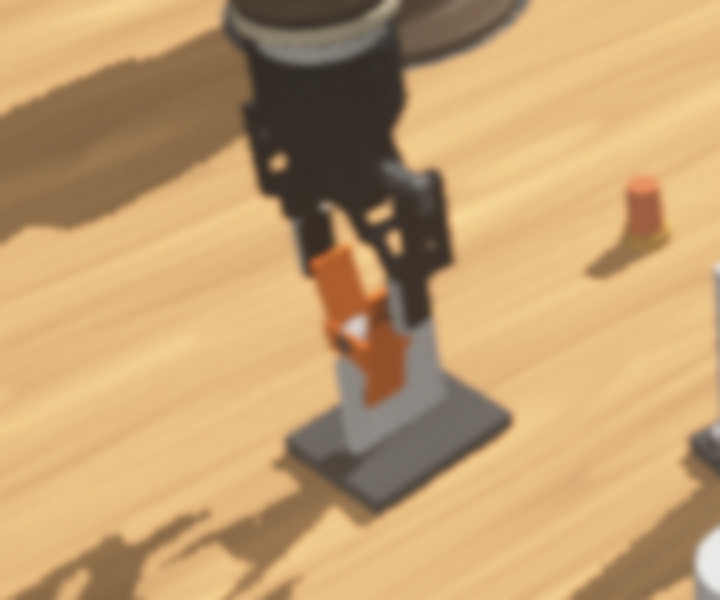

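The views look roughly aligned, but I want to check numerically that the pads face the handles along y.

```bash
python3 - <<'E'
from m import *
c,s=pickle.load(open('cgw.pkl','rb'));R,t=pose(s);W=cloud(c,R,t)
for px in((235,255),(228,280),(412,255),(425,280),(270,270),(378,270),(325,250),(325,270)):
    w=W[px[1],px[0]]; print(px,w.round(4),'tool',(R.T@(w-t)).round(4))
for n in('side','scene'):
    d=pickle.load(open(f'cg{n}.pkl','rb'));o=proj(d,(.469,-.285,.1))[0].astype(int)
    f=lambda P:((proj(d,P)-o+[90,75])*4).round().tolist()
    ca,sa=np.cos(.118),np.sin(.118)
    print(n,'tips pred',f([t+R@[0,q*.036,-.002] for q in(-1,1)]),'handle tops',f([np.array([.4693,-.2846,.129])+q*.026*np.array([ca,sa,0]) for q in(-1,1)]))
E
```

```text
(235, 255) [ 0.4274 -0.2769  0.1187] tool [ 0.0122 -0.0418 -0.0141]
(228, 280) [ 0.4301 -0.2769  0.1381] tool [ 0.0119 -0.0391 -0.0335]
(412, 255) [ 0.5087 -0.2677  0.1178] tool [ 0.0116  0.04   -0.0131]
(425, 280) [ 0.5082 -0.2676  0.138 ] tool [ 0.0118  0.0396 -0.0334]
(270, 270) [ 0.4448 -0.2783  0.1257] tool [ 0.0087 -0.0247 -0.0211]
(378, 270) [ 0.492  -0.2723  0.1263] tool [ 0.009   0.0229 -0.0216]
(325, 250) [ 0.4699 -0.2828  0.0938] tool [ 0.0013 -0.0004  0.0108]
(325, 270) [ 0.4714 -0.2954  0.0937] tool [-0.0114 -0.0004  0.0109]
side tips pred [[293.0, 325.0], [431.0, 260.0]] handle tops [[310.0, 288.0], [411.0, 241.0]]
scene tips pred [[322.0, 266.0], [406.0, 317.0]] handle tops [[326.0, 239.0], [387.0, 275.0]]
```

The pads are centred on the handles (±11 mm against ±13 mm in tool x). Squeezing.

Emit:
{"method": "arm_command", "body": {"targets": [[-0.3,0,0,0,0,0,0],[-0.1,0,0,0,0,0,0],[0.1,0,0,0,0,0,0],[0.3,0,0,0,0,0,0],[1,0,0,0,0,0,0],[1,0,0,0,0,0,0],[1,0,0,0,0,0,0]], "squeeze": 60}}

```text
t: 15.08
tool_pos: [0.4704, -0.2851, 0.1067]
tcp_rot: [0.002, 0.664, 0.748, -0.0]
ft_force: [-5.9, 1.9, 23.8]
finger_gap: 0.0318
```

```bash
python3 - <<'E'
from m import *
look('sq',(.469,-.285,.1))
E
```

```text
tcp [ 0.4704 -0.2851  0.1067] gap 0.031781731653945794 F [-5.9  1.9 23.8] yawx 1.6889 tilt [-0.0032  0.0018 -1.    ]
```

View pics/sqw.png

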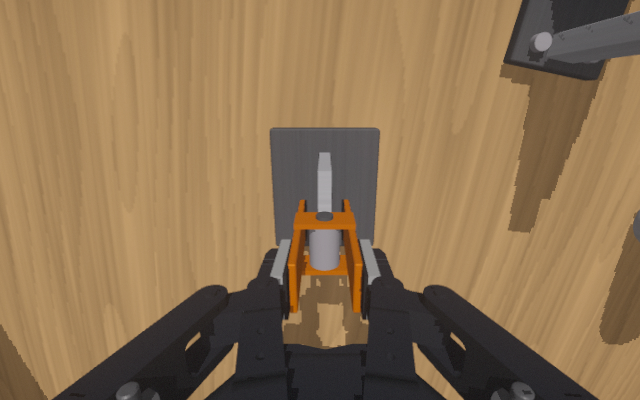

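View pics/sqside.png

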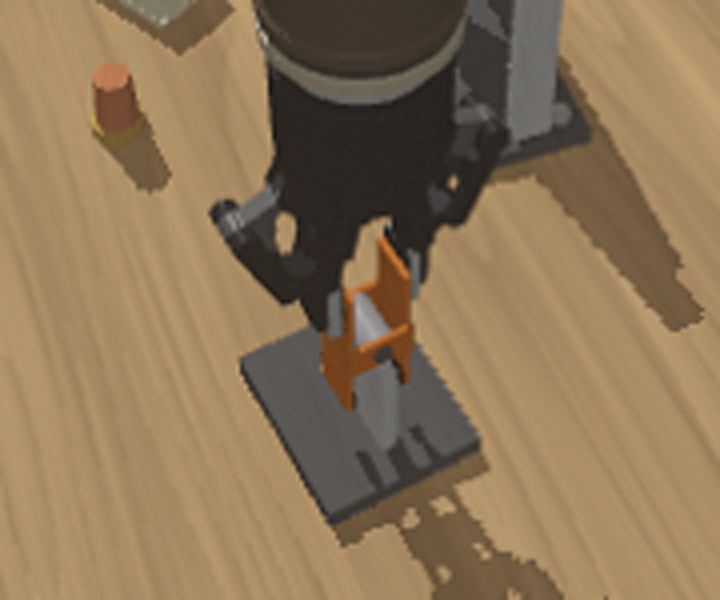

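The levers are parallel and the jaws are wide open, clear of the plate. Lifting straight up.

Emit:
{"method": "arm_command", "body": {"targets": [[1,0,0,-0.04,0,0,0],[1,0,0,-0.08,0,0,0],[1,0,0,-0.15,0,0,0],[1,0,0,-0.25,0,0,0],[1,0,0,-0.3,0,0,0],[1,0,0,-0.3,0,0,0],[1,0,0,-0.3,0,0,0],[1,0,0,-0.1,0,0,0]]}}

```text
t: 16.23
tool_pos: [0.4704, -0.2845, 0.2893]
tcp_rot: [0.002, 0.664, 0.748, 0.0]
ft_force: [-0.1, -0.3, -0.7]
finger_gap: 0.0318
```

Emit:
{"method": "arm_command", "body": {"targets": [[1,0,0,0,0,0,0],[1,0,0,0,0,0,0]]}}

```text
t: 16.48
tool_pos: [0.4688, -0.2842, 0.2849]
tcp_rot: [-0.001, 0.664, 0.748, -0.0]
ft_force: [1.0, 0.2, -0.4]
finger_gap: 0.0319
```

```bash
python3 - <<'E'
from m import *
s=sensors.read_state()
look('up',s['tool_pos']-[0,0,.03])
t=s['tool_pos'];R=pose(s)[0]
for n in('w','side','scene'):
    d=pickle.load(open(f'up{n}.pkl','rb'))
    if n=='w': d,s=d; W=cloud(d,*pose(s))
    else: W=cloud(d)
    h=cv2.cvtColor(d['frame'],cv2.COLOR_RGB2HSV)
    L=(W-t)@R
    m=(h[...,0]<20)&(h[...,1]>170)&(abs(L-[0,0,.03])<[.03,.04,.07]).all(-1)
    q=L[m];print(n,len(q),np.percentile(q,[1,50,99],axis=0).round(4).tolist())
    m=(h[...,1]<60)&(abs(L-[0,0,.02])<[.03,.01,.02]).all(-1);q=L[m];
    if len(q):print(' hub',len(q),np.percentile(q,[1,50,99],axis=0).round(4).tolist())
E
```

```text
tcp [ 0.4688 -0.2842  0.2849] gap 0.03191290408719896 F [ 1.   0.2 -0.4] yawx 1.6892 tilt [ 9.0e-04 -1.4e-03 -1.0e+00]
w 3454 [[-0.0156, -0.0171, -0.0236], [0.0096, 0.0002, 0.0099], [0.0162, 0.0157, 0.0554]]
 hub 1255 [[-0.0127, -0.009, 0.0128], [0.0015, -0.0009, 0.015], [0.018, 0.0077, 0.025]]
side 597 [[-0.018, -0.0185, -0.0212], [-0.0089, 0.007, 0.0176], [0.0128, 0.0152, 0.061]]
 hub 101 [[-0.02, -0.0083, 0.0144], [-0.0047, -0.0008, 0.0165], [0.011, 0.0063, 0.0247]]
scene 479 [[-0.0179, -0.0156, -0.0201], [-0.0061, 0.0148, 0.0227], [0.0113, 0.0202, 0.062]]
 hub 4 [[-0.0119, 0.0016, 0.0157], [-0.0102, 0.0026, 0.0168], [-0.0093, 0.0044, 0.017]]
```

View pics/upw.png

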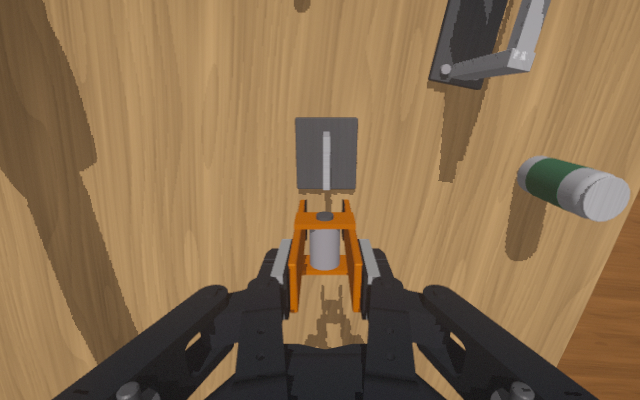

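View pics/upside.png

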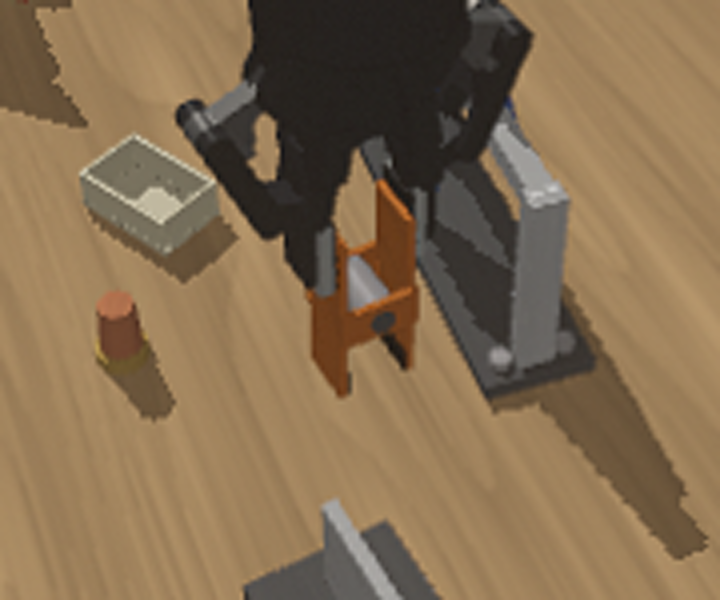

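View pics/upscene.png

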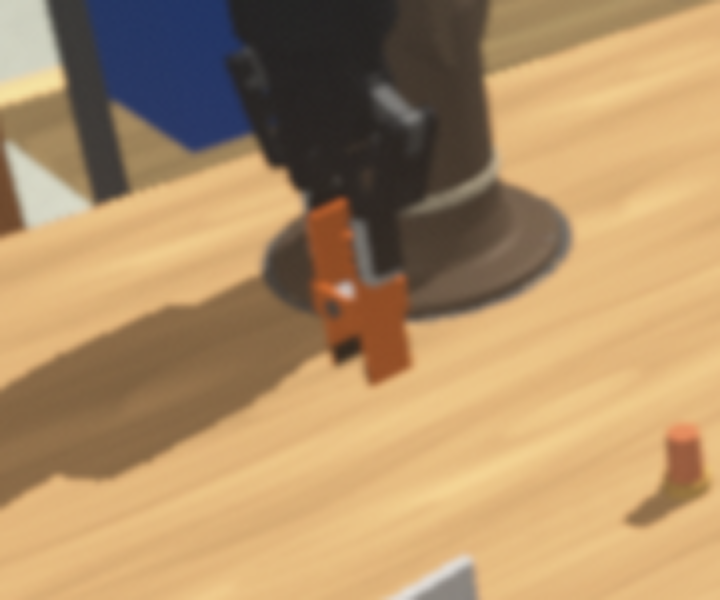

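The clip is held upright and open: its origin is 22 mm below the TCP and its jaw tips about 64 mm. The stand is untouched. Moving above the card.

```bash
python3 - <<'E'
from plan import *
plan((.6328,-.016,.325),Rd(np.pi/2-.055),10,1)
E
```

```text
[[1,0.21,0.16,-0.03,0.0,0.0,0.14],[1,0.2,0.16,-0.04,0.0,0.0,0.15],[1,0.22,0.15,-0.03,0.0,0.0,0.14],[1,0.21,0.16,-0.03,0.0,0.0,0.15],[1,0.22,0.14,-0.04,-0.01,0.0,0.14],[1,0.22,0.15,-0.03,0.0,0.0,0.15],[1,0.22,0.14,-0.03,0.0,-0.01,0.14],[1,0.22,0.13,-0.04,0.0,0.0,0.15]]
[[1,0.23,0.13,-0.03,0.0,0.0,0.14],[1,0.23,0.13,-0.03,0.0,0.0,0.15]]
end [ 0.6325 -0.0154  0.3247]
```

Emit:
{"method": "arm_command", "body": {"targets": [[1,0.21,0.16,-0.03,0,0,0.14],[1,0.2,0.16,-0.04,0,0,0.15],[1,0.22,0.15,-0.03,0,0,0.14],[1,0.21,0.16,-0.03,0,0,0.15],[1,0.22,0.14,-0.04,-0.01,0,0.14],[1,0.22,0.15,-0.03,0,0,0.15],[1,0.22,0.14,-0.03,0,-0.01,0.14],[1,0.22,0.13,-0.04,0,0,0.15]]}}

```text
t: 17.62
tool_pos: [0.6005, -0.0689, 0.3178]
tcp_rot: [0.0, 0.715, 0.7, -0.0]
ft_force: [0.2, -0.3, -0.7]
finger_gap: 0.032
```

Emit:
{"method": "arm_command", "body": {"targets": [[1,0.23,0.13,-0.03,0,0,0.14],[1,0.23,0.13,-0.03,0,0,0.15],[1,0,0,0,0,0,0],[1,0,0,0,0,0,0],[1,0,0,0,0,0,0]]}}

```text
t: 18.25
tool_pos: [0.6326, -0.017, 0.3254]
tcp_rot: [0.001, 0.727, 0.687, -0.0]
ft_force: [0.0, 0.1, -1.2]
finger_gap: 0.0315
```

```bash
cat > cm.py <<'E'
from m import *
LV=[((.015,0,.0015),(.002,.013,.0435)),((-.015,0,.0015),(.002,.013,.0435)),((0,0,0),(.009,.018,.009))]
def clipm(tag):
    d,s=pickle.load(open(tag+'w.pkl','rb'));t=s['tool_pos'];o=t-[0,0,.022]
    for n in('w','side','scene'):
        d=pickle.load(open(f'{tag}{n}.pkl','rb'))
        if n=='w': d,s=d; W=cloud(d,*pose(s))
        else: W=cloud(d)
        h=cv2.cvtColor(d['frame'],cv2.COLOR_RGB2HSV)
        m=(h[...,0]<20)&(h[...,1]>170)&(abs(W-o)<[.04,.04,.06]).all(-1)
        print(n,'clip',[np.round(a,4) for a in fit(LV,W[m],(o[0],o[1],-.055,o[2]))])
        m=(h[...,1]<70)&(h[...,2]>120)&(abs(W-[.6326,-.016,.172])<[.02,.07,.033]).all(-1);q=W[m]
        print(n,'white card',len(q),[np.round(a,4) for a in fit([((0,0,.105),(.004,.055,.025))],q,(.6326,-.016,-.055,.066))])
E
python3 - <<'E'
from cm import *
look('pre',(.6326,-.016,.22)); meas('pre',.066); clipm('pre')
E
```

```text
tcp [ 0.6326 -0.017   0.3254] gap 0.031451361446228704 F [ 0.   0.1 -1.2] yawx 1.5136 tilt [-0.0021  0.001  -1.    ]
w card [array([ 0.6318, -0.0151, -0.0564,  0.0664]), np.int64(3092), np.float64(0.0003)]
w rail [array([ 6.323e-01, -1.580e-02, -4.700e-02,  4.000e-04]), np.int64(4341), np.float64(0.0006)]
side card [array([ 0.6327, -0.0157, -0.0576,  0.0651]), np.int64(748), np.float64(0.0005)]
side rail [array([ 0.6331, -0.016 , -0.0549, -0.001 ]), np.int64(2679), np.float64(0.0008)]
scene card [array([ 0.6326, -0.0164, -0.0525,  0.0638]), np.int64(1147), np.float64(0.001)]
scene rail [array([ 0.6333, -0.0169, -0.0556, -0.0021]), np.int64(3511), np.float64(0.0009)]
w clip [array([ 0.6317, -0.0169, -0.0527,  0.3028]), np.int64(3445), np.float64(0.0005)]
w white card 1059 [array([ 0.6334, -0.0015, -0.0491,  0.0657]), np.int64(1059), np.float64(0.0009)]
side clip [array([ 0.6322, -0.0194, -0.0302,  0.3015]), np.int64(373), np.float64(0.0006)]
side white card 266 [array([ 0.6324, -0.0162, -0.0536,  0.0651]), np.int64(256), np.float64(0.0005)]
scene clip [array([ 0.6324, -0.0205, -0.0416,  0.3016]), np.int64(459), np.float64(0.0009)]
scene white card 776 [array([ 0.6325, -0.0168, -0.0532,  0.0635]), np.int64(766), np.float64(0.0008)]
```

View pics/prew.png

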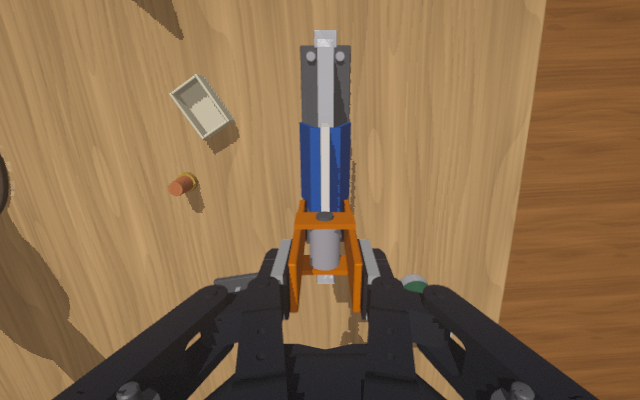

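View pics/preside.png

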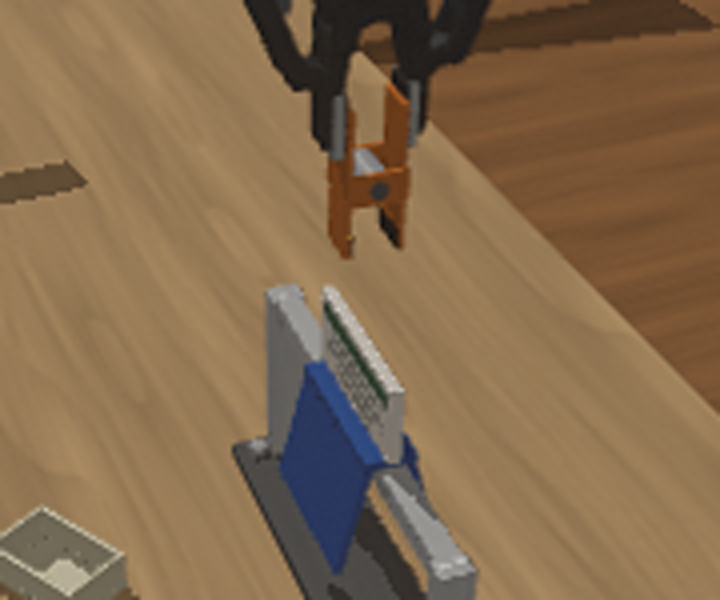

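Clip and card centrelines agree within 1 mm against 9 mm clearance on each side. The card is still seated. Lowering 83 mm.

Emit:
{"method": "arm_command", "body": {"targets": [[1,0,0,0.12,0,0,0],[1,0,0,0.14,0,0,0],[1,0,0,0.14,0,0,0],[1,0,0,0.11,0,0,0],[1,0,0,0.09,0,0,0],[1,0,0,0.06,0,0,0],[1,0,0,0.03,0,0,0],[1,0,0,0,0,0,0]]}}

```text
t: 19.4
tool_pos: [0.6332, -0.0157, 0.243]
tcp_rot: [0.001, 0.727, 0.687, 0.0]
ft_force: [0.1, 0.6, -0.6]
finger_gap: 0.0316
```

Emit:
{"method": "arm_command", "body": {"targets": [[1,0,0,0,0,0,0],[1,0,0,0,0,0,0],[1,0,0,0,0,0,0],[1,0,0,0,0,0,0]]}}

```text
t: 19.9
tool_pos: [0.6331, -0.0157, 0.2431]
tcp_rot: [0.001, 0.726, 0.687, 0.0]
ft_force: [0.1, 1.1, -0.5]
finger_gap: 0.0315
```

```bash
python3 - <<'E'
from cm import *
look('fin',(.6326,-.016,.2)); meas('fin',.066); clipm('fin')
E
```

```text
tcp [ 0.6331 -0.0157  0.2431] gap 0.031541248005140556 F [ 0.1  1.1 -0.5] yawx 1.5152 tilt [-0.0014  0.0018 -1.    ]
w card [array([ 0.6319, -0.015 , -0.0566,  0.0663]), np.int64(3440), np.float64(0.0003)]
w rail [array([ 6.321e-01, -1.560e-02, -5.270e-02,  4.000e-04]), np.int64(7674), np.float64(0.0005)]
side card [array([ 0.6327, -0.0156, -0.057 ,  0.0651]), np.int64(748), np.float64(0.0005)]
side rail [array([ 0.6331, -0.0159, -0.0551, -0.001 ]), np.int64(2674), np.float64(0.0007)]
scene card [array([ 0.6327, -0.0167, -0.0593,  0.0639]), np.int64(1153), np.float64(0.001)]
scene rail [array([ 0.6333, -0.017 , -0.055 , -0.0022]), np.int64(3500), np.float64(0.0009)]
w clip [array([ 0.6322, -0.0156, -0.0539,  0.2205]), np.int64(3430), np.float64(0.0004)]
w white card 1653 [array([ 0.6325, -0.0075, -0.0646,  0.0655]), np.int64(1639), np.float64(0.0012)]
side clip [array([ 0.6325, -0.0185, -0.0428,  0.2191]), np.int64(310), np.float64(0.0006)]
side white card 117 [array([ 0.6326, -0.0154, -0.046 ,  0.065 ]), np.int64(113), np.float64(0.0005)]
scene clip [array([ 0.633 , -0.0199, -0.0154,  0.2197]), np.int64(342), np.float64(0.0009)]
scene white card 659 [array([ 0.6326, -0.0169, -0.0562,  0.0639]), np.int64(647), np.float64(0.0009)]
```

View pics/finside.png

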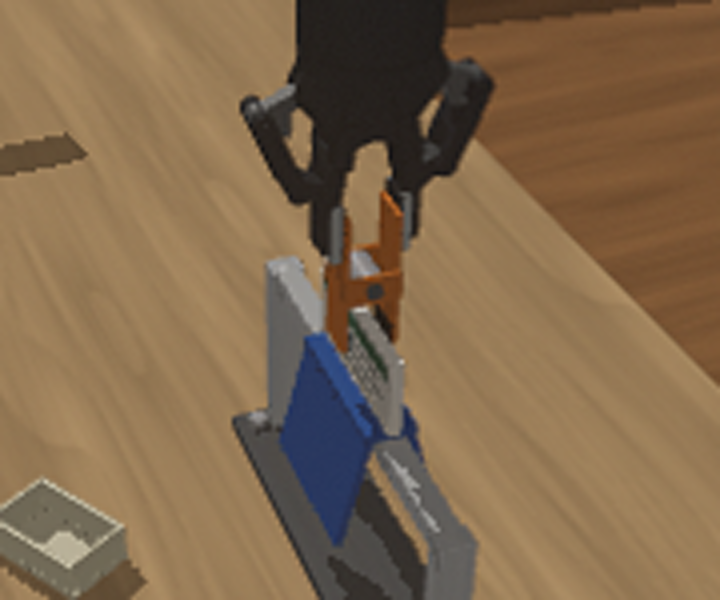

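View pics/finscene.png

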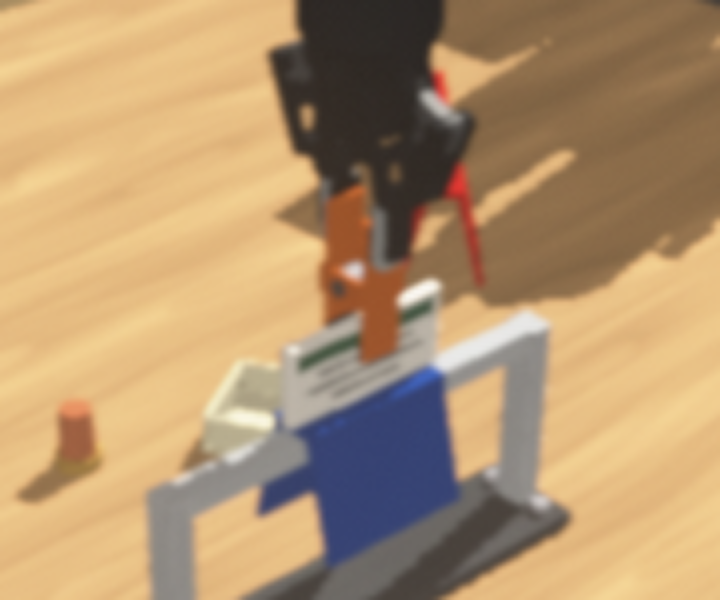

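View pics/finw.png

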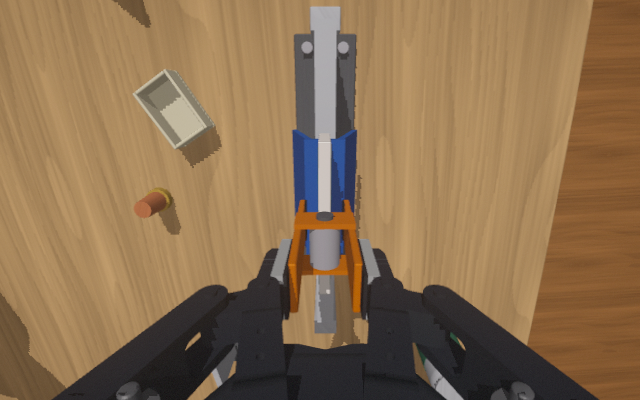

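The side and scene views show the jaws on either side of the card's top edge with clear gaps. The clip origin is about 24 mm above the edge, so the jaw tips are about 18 mm below it. There's no contact force, and the card is still seated. Handing in.

```bash
python3 - <<'E'
from cell import bot,sensors
print(bot.sign_off()); print(sensors.read_state()['t'])
E
```

```text
the job is handed in; nothing more can be done
None
the job is handed in; nothing more can be done
```

The job card is hanging on the bar, and the gripper is holding the spring clip fully open around its top edge. I handed it in at about 20 s of the 54 s allowed; the hand-in gives no verdict.

**Card:** I released it before going for the clip. In the last check its origin was 66 mm above the rail's underside, which is the height it should have when fully seated. It was within about 1 mm of the bar's centreline and within about 0.005 rad of its direction.

**Clip:** The levers are parallel, at the stop, under a 60 N grip. The card's edge sits about 18 mm above the jaw tips and 15 mm below the hub. The clip and card centrelines agree to about 0.5 mm, leaving roughly 9 mm clear on each side. The wrist force was only about 1 N, so there is no sign of contact.

**Left alone:** I never went near the can, muffler, moulding or red look-alike, and the moulding and muffler look unmoved in the final pictures. I made no separate measurement of the four.

**Disagreements:** The cameras differ by 1–3 mm in absolute height and along the bar. The partly hidden clip's yaw also varied by up to 0.04 rad in the side and scene views. I relied on the wrist view and the tool pose for the clip, and these agree.

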